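# Open the safety cap of the cobbler's cement tin

### The job

Open the cement tin clamped on the cobbler's bench: push its red spring safety cap down and, keeping it down, turn it anticlockwise (seen from above) about a quarter turn until it comes free, then lift it off, without forcing the lock. Set the cap down gently (not dropped), right way up, near the middle of the blue tray and let go, leaving the thread spool, polish jar, hammer and brush where they are.

Things in the scene. Friction and masses are not known exactly. Their poses are not given: they have to be found in the camera images.
- cap_center (a point): Centre, half-way up, of the red safety cap (80 to 170 g, 50 mm high overall), on its axis; z up out of the cap. A hollow round skirt 70 mm in diameter (72 over its ribs) and 26 mm high is closed by a flat top, which lies 1 mm above this point; on it stands a grip bar. The skirt's open lower rim is 25 mm below this point, the bar's top 25 mm above it.
- cap_grip (a point): Middle of the cap's upright grip bar, 13 mm above cap_center and 12 mm above the flat top. The bar is 52 mm long (along the cap's x axis), 18 mm thick (along y) and 24 mm high. Fingers closed on its two long sides, tips just above the flat top, can both press and turn the cap.
- cap_mark (a point): White mark on one end of the grip bar: 26 mm from cap_grip along the cap's +x, at the same height. The direction from cap_grip to here is the direction of the bar.
- tin: Green and metal cement tin, 100 mm in diameter, in a steel holder (136 mm square plate) fixed to the bench. Origin under the plate's centre, at bench height, on the cap's axis; z up. Tin shoulder at 112 mm, neck (60 mm wide) up to 135 mm; closed cap: lower rim at 123 mm, cap_center at 148 mm, bar's top at 173 mm, its x axis along the tin's x within 1.5 degrees.
- neck (a point): Centre of the neck's top, 135 mm above the tin's origin. Bayonet lock: a spring pushes the cap up into notches, where it turns only some 3 degrees. Pushed down 6.5 to 9 mm (11 to 13 N; bottoms at 9 mm) it turns anticlockwise seen from above, never clockwise. Kept down until it has turned 55 degrees or more, it can be lifted straight up anywhere from 55 to 125 degrees.
- plug (a joint): Height of the white spring-loaded sealing plug in the tin's neck, under the cap, in m, positive down: 0 with the cap closed and untouched, 0.009 with the cap pushed fully down, -0.004 with the cap off. Spring 1000 N/m, 4 N at 0.
- tray: Shallow square blue tray 170 x 170 mm, fixed to the bench, open on top; walls 20 mm high and 5 mm thick, floor 5 mm thick. Origin under its centre at bench height, z up. A cap standing in it has its cap_center 30 mm above this origin.
- spool: Bystander, to be left alone: cone of black thread on an orange core, 68 mm in diameter, 110 mm high, standing. Origin under its centre.
- polish: Bystander, to be left alone: black shoe polish jar 72 mm in diameter, 55 mm high. Origin under its centre.
- hammer: Bystander, to be left alone: hammer 240 mm long lying along its x axis.
- brush: Bystander, to be left alone: brush 200 mm long lying along its x axis.
There are look-alikes about, which are no part of the job. What is shaped like the part that bears cap_center but purple or turquoise is not meant.

How it is judged:
By the outcome, as a careful person would: the job done as asked, in the order asked, and still so for the second after the job is handed in, with the robot touching nothing.
It also fails if it takes over 48 s, if anything falls off the work surface, if the arm or the gripper's body presses on something with over 40 N, if the wrist force passes 120 N, or if a joint passes its speed limit or range.

### The arm

A 6-joint arm with a two-finger parallel gripper is mounted at the origin on the work surface. World frame = base frame: x ahead of the robot, y to its left, z up, the work surface at z = 0. Lengths are in m, angles in degrees, forces in N, time in s.
With the tool pointing down it reaches from about 0.25 to 0.725 m from the base axis. Payload 9.7 kg.
Tool frame: the origin (TCP) lies at the very end of the fingers, on their centre line; the grasp point (between the pads) lies 19 mm behind it; z points along the fingers, y is the direction in which the jaws open and shut (so a half turn about z gives the same grasp; the last joint's range is limited). The gripper opens to 85 mm and grips with 20 to 120 N. Pads are 22 mm wide; open, the fingers measure 114 mm over their backs; the gripper's body (76 mm by 85 mm) begins 54 mm behind the grasp point. The pads swing forward as they close: fully open they stand 13 mm farther back than shut.
Start: joints at [63.885, 4.979, 10.078, 95.1, 0, 90], TCP at [0.242, 0.494, 0.231] pointing down, gripper open.
Joint ranges: [-179.16, 179.16], [-48.56, 103.87], [-65.8, 70.77], [-126.05, 130.52], [-82.76, 87.17], [-180, 180]. Speed limits (degrees/s): [127.2, 127.2, 147.25, 180, 180, 180].

### API

Orientations are given as [roll, pitch, yaw] about the fixed x, y, z axes, in that order (R = Rz(yaw) Ry(pitch) Rx(roll)).
In Python, from workcell import bot gives the robot as it stands. The module is installed in compiled form; this text tells all that it offers.
- The arm moves only by the tool step_arm, never from a script. Its arguments are lists of equal length, an entry for each row: "dr": the turn, a rotation vector about the tool's x, y, z in rad, a list of three; "xyz": the shift along the tool's x, y, z in units of 40 mm (1.0 is 40 mm), a list of three; "gripper": the opening, from 0 (shut) to 1 (fully open). In form: {"dr": [[wx, wy, wz], ...], "xyz": [[x, y, z], ...], "gripper": [gripper, ...]}. A call has exactly 8 rows; each row is the pose to reach, as a shift and turn from the pose commanded when the call began, along the tool's axes at that moment; what a row does not reach only later rows make up. A row lasts 1/10 s, in which the tool goes at most 50 mm and 8.59 degrees, less where a joint would pass 70% of its speed; a pose out of reach is approached as far as the arm can. A call with a gripper value outside its range is refused whole. The fingers move at their own pace and stop on an object; "squeeze" is the grip in N (left out, the last holds). Time passes only in rows, so rows that repeat a pose let the fingers close, or fill a call up. It gives the time, the measured TCP pose, the force and the opening at its end, in the units of the state.
- bot.get_obs(): the state, without advancing time (a new reading comes with each control period).
- bot.camera(name): name is "side" or "top" or "wrist"; returns a dict with "image" (480x640x3 uint8, red, green, blue), "camera_matrix" (3x3 intrinsics, pixels), "R" (3x3) and "t" (3): a world point X has camera coordinates R X + t. Camera axes: x right, y down, z forward; pixel columns grow to the right and rows downward; lengths in m; the calibration is good to about 2 mm. A picture is of the moment at which its call begins. There is no depth.
- bot.job_done(): hands the job in, once; it reports no verdict.
Trained networks look in a picture, given as the dict that the camera call returned (one of the last four; its "shot" number tells which), for a name from the list of things; names that differ only in an ending like _2 or _b are one class to them, and where a whole thing is asked for, a point or a joint stands for the part that bears it (a point fixed in the world has none). Each returns a list of dicts, best first, with "p" (0 to 1); they miss things now and then, are a little off and sometimes report something else, mostly with a low value. They report only what shows in the picture. A call takes as long as a camera call. They do not tell look-alikes from the thing itself.
- bot.regions_of(picture, thing): "region" (480x640 bool, what is visible of it) and "box" ([centre column, centre row, width, height] in pixels, round what is visible of it).
The state is a dict: "time": time; "q": joint angles; "qd": joint speeds; "joint_efforts": joint torques, N m; "ee_pos": TCP position; "tcp_rot": TCP orientation; "wrist_force": force on the tool from outside, world axes, zero at the start; "torque": the same for the moment, N m; "opening": finger opening in m.
Only numpy, scipy, OpenCV 4.12 (cv2) and the standard library are available. Lean on these libraries where they do the work, as an engineer would, in place of code of your own. Each camera call takes 0.05 s, during which the arm holds its last target.

## Working session

There is one attempt and no reset: what is moved stays moved. The work goes in short steps, Python scripts to look and compute and a tool call to move; the robot and the scene stay as the last step left them, time stands still between calls to the robot, and variables do not carry over. Pictures are saved under pics/ and viewed, and the job is handed in when it is done.

Besides the shell and the picture viewer there is one more tool, called after ">>>" in YAML: its name, and indented under it one key for each argument. step_arm: Moves the arm, as the interface text tells. Its arguments: {"type":"object","properties":{"dr":{"type":"array"},"xyz":{"type":"array"},"gripper":{"type":"array"},"squeeze":{"type":"number"}},"required":["dr","xyz","gripper"]}

```bash
mkdir -p pics; python3 - <<'E'
from workcell import bot
import cv2,pickle
o=bot.get_obs();print(o)
for n in ["top","side"]:
    c=bot.camera(n);cv2.imwrite(f"pics/{n}0.png",c["image"][:,:,::-1]);pickle.dump(c,open(f"{n}0.pkl","wb"))
    print(n,c["camera_matrix"],c["R"],c["t"])
    for th in ["cap_center","tin","tray","cap_mark"]:
        try:
            for r in bot.regions_of(c,th)[:4]: print(th,r["p"],r["box"])
        except Exception as e: print(th,e)
E
```

```text
{'time': 0.0, 'q': array([ 6.38835194e+01,  5.01121829e+00,  1.00338094e+01,  9.50998795e+01,
       -5.74354265e-04,  9.00004152e+01]), 'qd': array([-0.00756605, -0.000825  , -0.10792547,  0.00746705,  0.02335802,
       -0.01528278]), 'joint_efforts': array([-1.67086735e-03, -5.20390427e+01,  4.64801788e+01,  1.62614178e-02,
       -2.88934393e-05,  6.90864709e-06]), 'ee_pos': array([0.24200746, 0.49363275, 0.23057617]), 'tcp_rot': array([-1.79922712e+02,  5.74913856e-04,  1.53883105e+02]), 'wrist_force': array([-0.16400143, -0.09053478, -0.40052871]), 'torque': array([-0.02110776,  0.02543952,  0.02024142]), 'opening': 0.08572901872497897}
top [[600.82748672   0.         327.68068144]
 [  0.         600.82748672 229.19972714]
 [  0.           0.           1.        ]] [[-1.40310987e-02 -9.99901558e-01 -5.12652646e-05]
 [-9.95874807e-01  1.39791900e-02 -8.96546160e-02]
 [ 8.96465068e-02 -1.20689898e-03 -9.95972915e-01]] [0.02024383 0.56073805 1.55180216]
cap_center 0.88 [427.6, 313.5, 28.0, 28.7]
cap_center 0.74 [332.2, 271.3, 27.6, 27.0]
cap_center 0.7 [456.9, 266.6, 30.3, 30.4]
c
[... 226 characters left out ...]
8.3, 29.8]
cap_mark 0.66 [459.8, 270.8, 28.4, 31.2]
side [[600.51442118   0.         316.63515713]
 [  0.         600.51442118 237.31152848]
 [  0.           0.           1.        ]] [[ 0.96812399 -0.25038535 -0.00656686]
 [-0.14492963 -0.53860727 -0.82999856]
 [ 0.20428252  0.80449325 -0.55772687]] [-0.50654402  0.19625898  1.47406795]
cap_center 0.93 [321.3, 375.0, 31.6, 35.6]
cap_center 0.88 [317.0, 279.4, 31.7, 28.0]
cap_center 0.71 [261.5, 353.0, 33.2, 30.7]
cap_center 0.7 [289.8, 282.2, 21.3, 30.4]
tin 0.8 [320.2, 316.5, 60.2, 62.6]
tray 0.7 [284.4, 236.2, 60.9, 42.3]
tray 0.23 [315.6, 279.1, 35.2, 26.9]
cap_mark 0.97 [288.3, 282.8, 27.6, 29.0]
cap_mark 0.83 [317.3, 283.9, 28.8, 26.8]
```

View pics/top0.png

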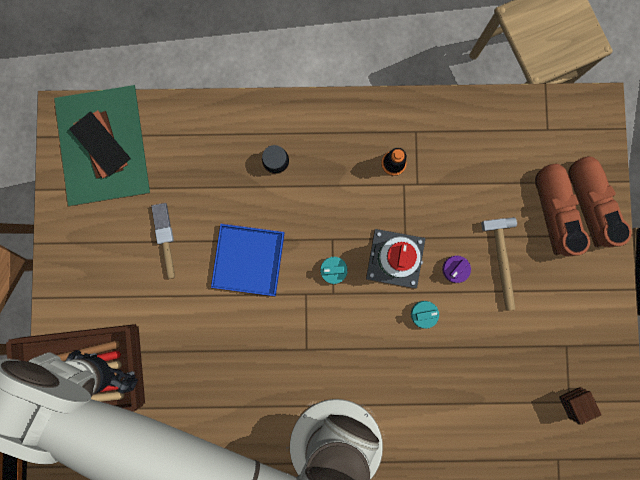

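View pics/side0.png

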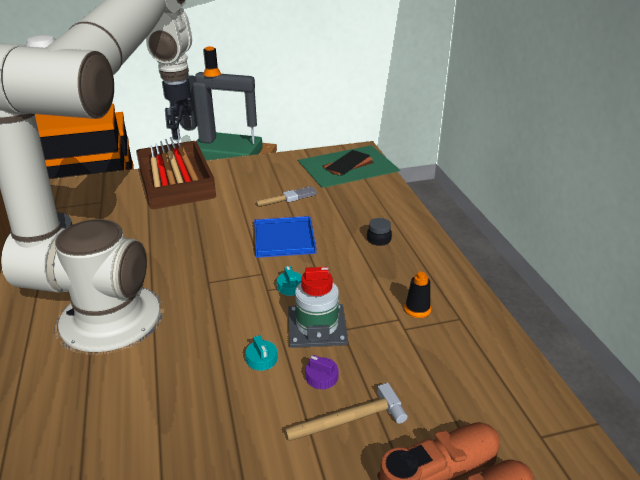

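```bash
python3 - <<'E'
import cv2
a=cv2.imread("pics/top0.png")[215:305,340:480];cv2.imwrite("pics/top0c.png",cv2.resize(a,None,fx=5.5,fy=5.5,interpolation=cv2.INTER_CUBIC))
a=cv2.imread("pics/side0.png")[250:350,250:390];cv2.imwrite("pics/side0c.png",cv2.resize(a,None,fx=5.5,fy=5.5,interpolation=cv2.INTER_CUBIC))
E
```

```text
(no output)
```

View pics/top0c.png

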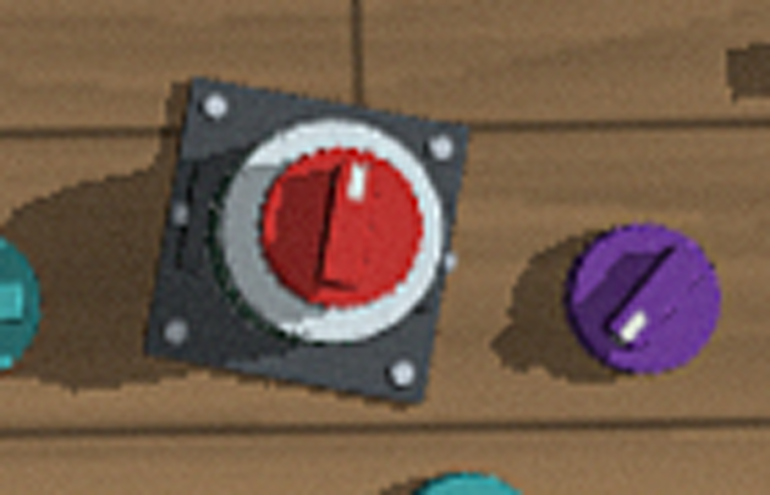

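View pics/side0c.png

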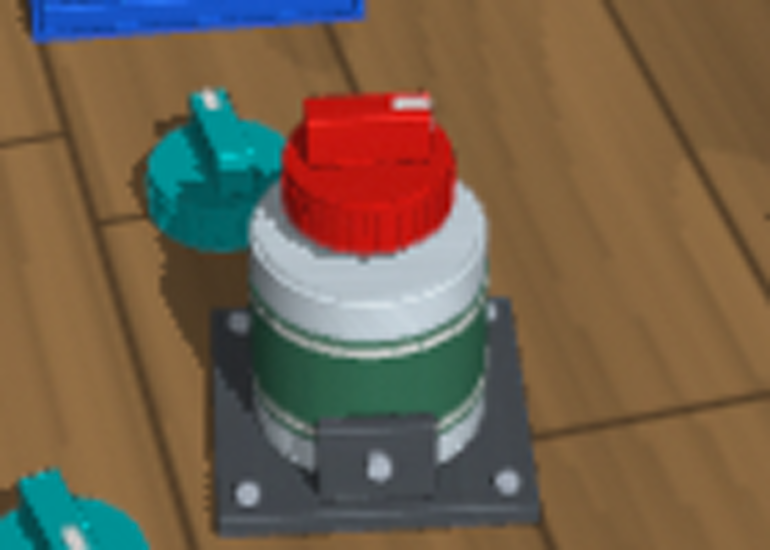

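The candidates for the cap are: red at top (402,257) / side (317,280), purple at top (457,269), and turquoise at top (333,270) and (426,315). Only the red one is the right colour, and it sits on the clamped tin. The crops confirm this, with the white mark at about (405,248) in the top view. Next I'll measure its pose with a silhouette fit.

```bash
cat > h.py <<'E'
import numpy as np,cv2
from scipy.optimize import minimize
def proj(c,P):
    X=np.asarray(P)@np.array(c["R"]).T+np.array(c["t"]);u=X@np.array(c["camera_matrix"]).T
    return u[:,:2]/u[:,2:]
def ray(c,uv,z):
    K,R,t=map(np.array,(c["camera_matrix"],c["R"],c["t"]))
    d=R.T@np.linalg.inv(K)@[uv[0],uv[1],1];o=-R.T@t
    return o+d*(z-o[2])/d[2]
def red(c):
    h=cv2.cvtColor(c["image"],cv2.COLOR_RGB2HSV)
    return (((h[...,0]<8)|(h[...,0]>172))&(h[...,1]>150)&(h[...,2]>50)).astype(np.uint8)
def capmask(c,x,y,zc,yaw,S=4):
    a=np.linspace(0,2*np.pi,60)
    m=np.zeros((480*S,640*S),np.uint8)
    circ=lambda z:np.c_[x+.0355*np.cos(a),y+.0355*np.sin(a),0*a+z]
    e=np.array([np.cos(yaw),np.sin(yaw),0]);n=np.array([-e[1],e[0],0])
    bar=[np.array([x,y,z])+i*.026*e+j*.009*n for z in(zc+.001,zc+.025) for i in(-1,1) for j in(-1,1)]
    for P in(np.r_[circ(zc-.025),circ(zc+.001)],bar):
        u=cv2.convexHull(((proj(c,P)+.5)*S).astype(np.int32));cv2.fillPoly(m,[u],255)
    return cv2.resize(m,(640,480),interpolation=cv2.INTER_AREA)/255.
E
python3 - <<'E'
from h import *;import pickle
T=pickle.load(open("top0.pkl","rb"));S=pickle.load(open("side0.pkl","rb"))
boxes={"top":(380,425,235,280),"side":(295,340,262,305)}
def mk(c,b):
    m=red(c);o=np.zeros_like(m);o[b[2]:b[3],b[0]:b[1]]=m[b[2]:b[3],b[0]:b[1]];
    n,l,s,_=cv2.connectedComponentsWithStats(o);o=(l==1+np.argmax(s[1:,4])).astype(np.uint8)
    return cv2.morphologyEx(o,cv2.MORPH_CLOSE,np.ones((5,5)))
mt,ms=mk(T,boxes["top"]),mk(S,boxes["side"])
print(mt.sum(),ms.sum())
p0=ray(T,(402,257),.15);print(p0)
def fit(cs,ms,yaw0):
    f=lambda v:sum(np.abs(capmask(c,v[0]/100,v[1]/100,.148,v[2])-m).sum() for c,m in zip(cs,ms))
    best=None
    for y in yaw0:
        r=minimize(f,[p0[0]*100,p0[1]*100,y],method="Nelder-Mead",options=dict(initial_simplex=[[p0[0]*100,p0[1]*100,y],[p0[0]*100+1,p0[1]*100,y],[p0[0]*100,p0[1]*100+1,y],[p0[0]*100,p0[1]*100,y+.2]]))
        if best is None or r.fun<best.fun:best=r
    return best.x[0]/100,best.x[1]/100,np.degrees(best.x[2]),best.fun
for n,c,m in(("top",[T],[mt]),("side",[S],[ms]),("both",[T,S],[mt,ms])):print(n,fit(c,m,[0,-.15,-.4]))
# plate corners
cr=[(193,78),(470,125),(425,402),(148,355)]
P=np.array([ray(T,(340+u/5.5-.4,215+v/5.5-.4),.008) for u,v in cr]);print(P.mean(0),[np.degrees(np.arctan2(*(P[(i+1)%4]-P[i])[1::-1])) for i in range(4)],[np.linalg.norm(P[(i+1)%4]-P[i]) for i in range(4)])
# mark: top of bar end
print("mark",ray(T,(340+358/5.5-.4,215+182/5.5-.4),.172),ray(S,(250+412/5.5-.4,250+103/5.5-.4),.172))
h=cv2.cvtColor(T["image"],cv2.COLOR_RGB2HSV)
b=((h[...,0]>105)&(h[...,0]<130)&(h[...,1]>150)).astype(np.uint8);b[:,:200]=0;b[:,300:]=0
q=cv2.findContours(b,cv2.RETR_EXTERNAL,cv2.CHAIN_APPROX_NONE)[0];q=max(q,key=cv2.contourArea)
bx=cv2.boxPoints(cv2.minAreaRect(q));P=np.array([ray(T,k,.02) for k in bx]);print("tray",bx,P.mean(0),np.linalg.norm(P-np.roll(P,1,0),axis=1),P)
E
```

```text
654 755
[ 0.48006916 -0.16533467  0.15      ]
top (np.float64(0.4838824402134278), np.float64(-0.16561515823040374), np.float64(-0.25030806248682386), np.float64(66.3921568627451))
side (np.float64(0.4822190551900101), np.float64(-0.16197090845918172), np.float64(-9.896365995658371), np.float64(70.97254901960784))
both (np.float64(0.4822525325825912), np.float64(-0.1638658763136326), np.float64(-20.177614355320753), np.float64(152.2549019607843))
[ 0.48323092 -0.16647097  0.008     ] [np.float64(-100.48434585806133), np.float64(169.1849745615594), np.float64(79.5890765061734), np.float64(-10.385423504624613)] [np.float64(0.13523776335655235), np.float64(0.1349016707788201), np.float64(0.1342260961242921), np.float64(0.13507163093461663)]
mark [ 0.50113941 -0.1695407   0.172     ] [ 0.50010094 -0.16449947  0.172     ]
tray [[210.57059 287.11322]
 [219.40607 223.05602]
 [283.97086 231.96149]
 [275.13538 296.01868]] [0.48495834 0.22425857 0.02      ] [0.17031924 0.1692952  0.17195672 0.16905083] [[0.41393177 0.3202103  0.02      ]
 [0.58169711 0.29750221 0.02      ]
 [0.55575035 0.12751434 0.02      ]
 [0.38845412 0.15180742 0.02      ]]
```

```bash
cat >> h.py <<'E'
from scipy.spatial.transform import Rotation as Ro
def go(o,pos,yaw):
    R=Ro.from_euler("xyz",o["tcp_rot"],degrees=True)
    G=Ro.from_euler("xyz",[180,0,yaw],degrees=True)
    return np.round(R.inv().apply(np.array(pos)-o["ee_pos"])/.04,3),np.round((R.inv()*G).as_rotvec(),3)
E
python3 - <<'E'
from h import *;from workcell import bot
o=bot.get_obs();print(go(o,[.4825-.0,-.164,.28],169.5))
E
```

```text
(array([-12.635, -12.121,  -1.217]), array([-0.   ,  0.   , -0.273]))
```

>>> step_arm:
  dr:
    - [0,0,0]
    - [0,0,0]
    - [0,0,0]
    - [0,0,0]
    - [0,0,0]
    - [0,0,0]
    - [0,0,0]
    - [0,0,0]
  xyz:
    - [-0.3,-0.3,-0.6]
    - [-0.9,-0.85,-1.2]
    - [-1.6,-1.55,-1.2]
    - [-2.4,-2.3,-1.2]
    - [-3.2,-3.1,-1.2]
    - [-4.0,-3.85,-1.2]
    - [-4.8,-4.6,-1.2]
    - [-5.5,-5.3,-1.2]
  gripper: [1,1,1,1,1,1,1,1]

```text
time: 1.3
ee_pos: [0.3466, 0.2049, 0.2795]
tcp_rot: [180.0, 0.0, 153.9]
wrist_force: [1.1, 0.4, -0.5]
opening: 0.0857
```

```bash
python3 - <<'E'
from h import *;from workcell import bot
o=bot.get_obs();print(o["q"],o["ee_pos"],o["tcp_rot"]);print(go(o,[.4825-.0,-.164,.28],169.5))
E
```

```text
[ 3.05934509e+01 -1.35576139e+01 -1.87576152e+00  1.01637344e+02
 -8.97594589e-03  5.67075138e+01] [0.34657834 0.20486053 0.27949131] [1.79967724e+02 3.19338741e-02 1.53885925e+02]
(array([-7.11 , -6.784, -0.013]), array([ 0.   ,  0.001, -0.273]))
```

>>> step_arm:
  dr:
    - [0,0,-0.03]
    - [0,0,-0.07]
    - [0,0,-0.11]
    - [0,0,-0.15]
    - [0,0,-0.19]
    - [0,0,-0.23]
    - [0,0,-0.25]
    - [0,0,-0.273]
  xyz:
    - [-0.8,-0.75,0]
    - [-1.6,-1.5,0]
    - [-2.4,-2.3,0]
    - [-3.2,-3.1,0]
    - [-4.0,-3.85,0]
    - [-4.8,-4.6,0]
    - [-5.6,-5.4,0]
    - [-6.4,-6.1,0]
  gripper: [1,1,1,1,1,1,1,1]

```text
time: 2.1
ee_pos: [0.4689, -0.1273, 0.2795]
tcp_rot: [-180.0, 0.0, 169.5]
wrist_force: [0.9, 0.8, 0.6]
opening: 0.0853
```

```bash
python3 - <<'E'
from h import *;from workcell import bot
o=bot.get_obs();print(o["q"],o["ee_pos"],o["tcp_rot"]);print(go(o,[.4825-.0,-.164,.27],169.5))
E
```

```text
[-1.51858202e+01 -2.47998703e+00  7.91631526e+00  1.00357088e+02
 -2.78896701e-03 -4.72853565e+00] [ 0.46891433 -0.12729097  0.27953438] [-1.79993988e+02  3.88506591e-02  1.69542717e+02]
(array([-0.5  , -0.841,  0.239]), array([-0.   ,  0.001,  0.001]))
```

>>> step_arm:
  dr:
    - [0,0,0]
    - [0,0,0]
    - [0,0,0]
    - [0,0,0]
    - [0,0,0]
    - [0,0,0]
    - [0,0,0]
    - [0,0,0]
  xyz:
    - [-0.25,-0.4,0]
    - [-0.5,-0.84,0]
    - [-0.5,-0.84,0]
    - [-0.5,-0.84,0]
    - [-0.5,-0.84,0]
    - [-0.5,-0.84,0]
    - [-0.5,-0.84,0]
    - [-0.5,-0.84,0]
  gripper: [1,1,1,1,1,1,1,1]

```text
time: 2.9
ee_pos: [0.4823, -0.1614, 0.2795]
tcp_rot: [-180.0, 0.0, 169.6]
wrist_force: [-0.0, -0.2, 0.0]
opening: 0.0856
```

```bash
python3 - <<'E'
from h import *;from workcell import bot;import pickle
o=bot.get_obs();print(o["ee_pos"],o["tcp_rot"],o["wrist_force"])
c=bot.camera("wrist");cv2.imwrite("pics/w1.png",c["image"][:,:,::-1]);pickle.dump(c,open("w1.pkl","wb"))
c=bot.camera("side");cv2.imwrite("pics/s1.png",c["image"][:,:,::-1]);
E
```

```text
[ 0.48229603 -0.16135474  0.27948229] [-1.79997615e+02  1.96347297e-02  1.69566951e+02] [-0.00443188 -0.23307279  0.01949887]
```

View pics/w1.png

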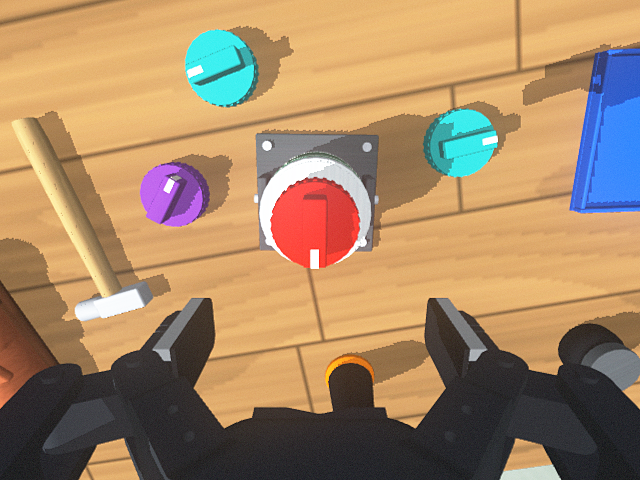

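```bash
python3 - <<'E'
from h import *;import pickle
C=pickle.load(open("w1.pkl","rb"))
m=red(C);h=cv2.cvtColor(C["image"],cv2.COLOR_RGB2HSV)
white=((h[...,1]<60)&(h[...,2]>200)).astype(np.uint8)
m[:170]=0;m[290:]=0;m[:,:250]=0;m[:,380:]=0
n,l,s,_=cv2.connectedComponentsWithStats(m);m=(l==1+np.argmax(s[1:,4])).astype(np.uint8)
m=cv2.morphologyEx(cv2.copyMakeBorder(m,0,0,0,0,0),cv2.MORPH_CLOSE,np.ones((5,5)))
w=white.copy();w[:248]=0;w[270:]=0;w[:,:305]=0;w[:,325:]=0
hull=np.zeros_like(m)
m2=m.copy()
ys,xs=np.nonzero(w);print(xs.mean(),ys.mean(),xs.min(),xs.max(),ys.min(),ys.max())
mk=w.copy(); m2=((m2+mk)>0).astype(np.uint8)
f=lambda v:np.abs(capmask(C,v[0]/100,v[1]/100,.148,v[2])-m2).sum()
for y in(-.05,-.2,-.35):
    r=minimize(f,[48.2,-16.4,y],method="Nelder-Mead",options=dict(initial_simplex=[[48.2,-16.4,y],[49,-16.4,y],[48.2,-15.6,y],[48.2,-16.4,y+.15]]))
    print(r.x,np.degrees(r.x[2]),r.fun,m2.sum())
x,yv=.4825,-.164
v=r.x
i=C["image"][:,:,::-1].copy();k=capmask(C,v[0]/100,v[1]/100,.148,v[2])
i=cv2.resize(i[160:290,230:400],None,fx=4,fy=4,interpolation=cv2.INTER_CUBIC)
kk=cv2.resize(k[160:290,230:400],None,fx=4,fy=4)
cs,_=cv2.findContours((kk>.5).astype(np.uint8),0,1)[-2:];cv2.drawContours(i,cs,-1,(0,255,0),1)
e=np.array([np.cos(v[2]),np.sin(v[2]),0]);n=np.array([-e[1],e[0],0])
for z in(.149,.173):
  P=[np.array([v[0]/100,v[1]/100,z])+a*.026*e+b*.009*n for a,b in((1,1),(1,-1),(-1,-1),(-1,1))]
  u=((proj(C,P)+.5-[230,160])*4).astype(np.int32);cv2.polylines(i,[u],True,(255,255,0),1)
cv2.imwrite("pics/w1f.png",i)
E
```

```text
314.0473372781065 258.89940828402365 310 318 250 268
[ 48.14139926 -16.6175891    0.06673255] 3.8234934059527896 354.3607843137255 6205
[ 48.13208182 -16.61571939  -0.11381869] -6.521330574429973 359.87450980392157 6205
[ 48.14461002 -16.59935588  -0.23888369] -13.687027475323204 357.83921568627454 6205
```

View pics/w1f.png

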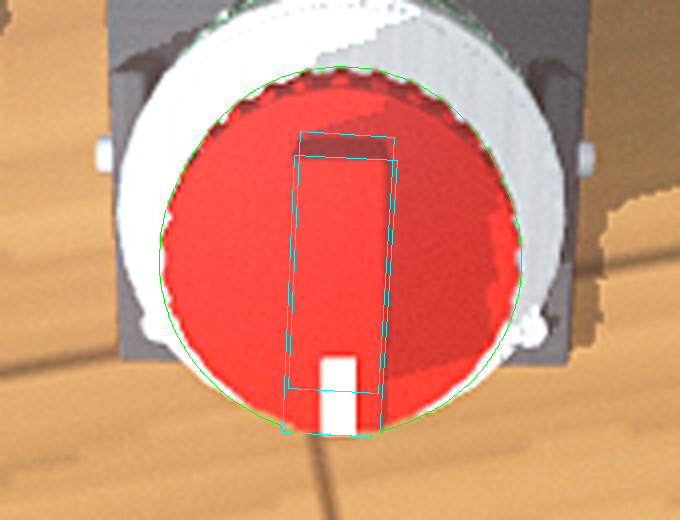

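The wrist view shows the red cap at (315,222), with its bar parallel to the tool's x axis (mark at (314,259)). The yaw is therefore about -10.5°, and the wrist fit puts the centre at about (0.4815,-0.166). I'll descend now.

```bash
python3 - <<'E'
from h import *;from workcell import bot
o=bot.get_obs();print(go(o,[.482,-.1658,.151],169.5))
E
```

```text
(array([-0.01 , -0.107,  3.21 ]), array([0.   , 0.   , 0.001]))
```

>>> step_arm:
  dr:
    - [0,0,0]
    - [0,0,0]
    - [0,0,0]
    - [0,0,0]
    - [0,0,0]
    - [0,0,0]
    - [0,0,0]
    - [0,0,0]
  xyz:
    - [-0.01,-0.11,0.4]
    - [-0.01,-0.11,0.9]
    - [-0.01,-0.11,1.4]
    - [-0.01,-0.11,1.9]
    - [-0.01,-0.11,2.3]
    - [-0.01,-0.11,2.6]
    - [-0.01,-0.11,2.8]
    - [-0.01,-0.11,2.8]
  gripper: [1,1,1,1,1,1,1,1]

```text
time: 3.8
ee_pos: [0.4816, -0.1661, 0.1665]
tcp_rot: [180.0, -0.1, 169.5]
wrist_force: [-0.3, 0.3, 0.1]
opening: 0.0856
```

```bash
python3 - <<'E'
from h import *;from workcell import bot
o=bot.get_obs();print(o["ee_pos"],o["wrist_force"],go(o,[.482,-.1658,.151],169.5))
c=bot.camera("wrist");cv2.imwrite("pics/w2.png",c["image"][:,:,::-1])
E
```

```text
[ 0.48162518 -0.16609427  0.16652494] [-0.33494113  0.28238583  0.12783607] (array([-0.008,  0.009,  0.388]), array([ 0.   , -0.001,  0.   ]))
```

View pics/w2.png

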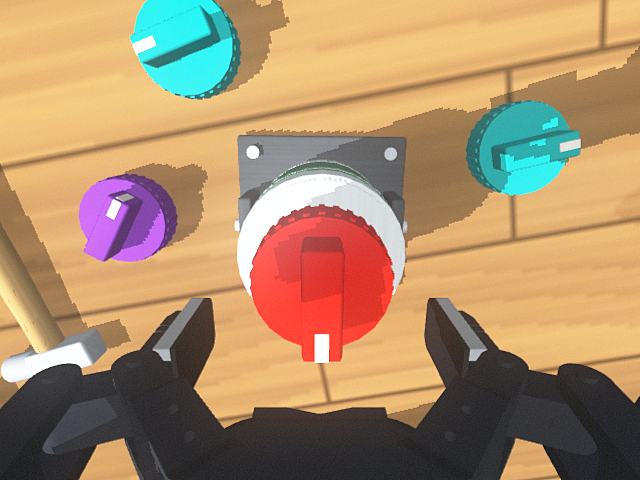

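The bar (columns 302–342, centre about 322) sits between the fingers (midpoint about 320). I'll lower to just above the flat top and close.

>>> step_arm:
  dr:
    - [0,0,0]
    - [0,0,0]
    - [0,0,0]
    - [0,0,0]
    - [0,0,0]
    - [0,0,0]
    - [0,0,0]
    - [0,0,0]
  xyz:
    - [0,0,0.15]
    - [0,0,0.3]
    - [0,0,0.38]
    - [0,0,0.38]
    - [0,0,0.38]
    - [0,0,0.38]
    - [0,0,0.38]
    - [0,0,0.38]
  gripper: [0.8,0.6,0.45,0.4,0.35,0.3,0.3,0.3]
  squeeze: 20

```text
time: 4.65
ee_pos: [0.482, -0.1662, 0.1522]
tcp_rot: [-180.0, 0.0, 169.5]
wrist_force: [-0.4, -0.0, -0.5]
opening: 0.0252
```

>>> step_arm:
  dr:
    - [0,0,0]
    - [0,0,0]
    - [0,0,0]
    - [0,0,0]
    - [0,0,0]
    - [0,0,0]
    - [0,0,0]
    - [0,0,0]
  xyz:
    - [0,0,0]
    - [0,0,0]
    - [0,0,0]
    - [0,0,0]
    - [0,0,0]
    - [0,0,0]
    - [0,0,0]
    - [0,0,0]
  gripper: [0.2,0.15,0.1,0.1,0.1,0.1,0.1,0.1]
  squeeze: 20

```text
time: 5.45
ee_pos: [0.482, -0.1661, 0.1521]
tcp_rot: [180.0, 0.0, 169.5]
wrist_force: [0.8, 1.6, 3.0]
opening: 0.0176
```

```bash
python3 - <<'E'
from h import *;from workcell import bot
o=bot.get_obs();print(o["ee_pos"],o["wrist_force"],o["torque"],o["opening"])
c=bot.camera("wrist");cv2.imwrite("pics/w3.png",c["image"][:,:,::-1])
c=bot.camera("side");cv2.imwrite("pics/s3.png",cv2.resize(c["image"][200:360,220:420,::-1],None,fx=3.5,fy=3.5))
E
```

```text
[ 0.48199331 -0.16612839  0.1521202 ] [0.81450066 1.55103998 3.0141457 ] [ 0.32672298 -0.04683543 -0.04643732] 0.017592096417584226
```

View pics/w3.png

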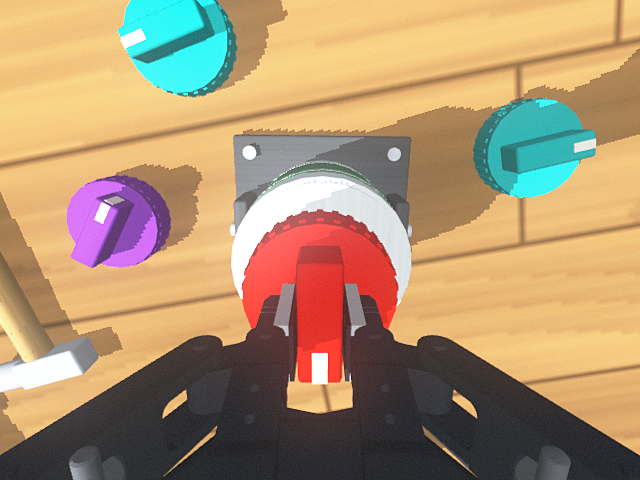

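View pics/s3.png

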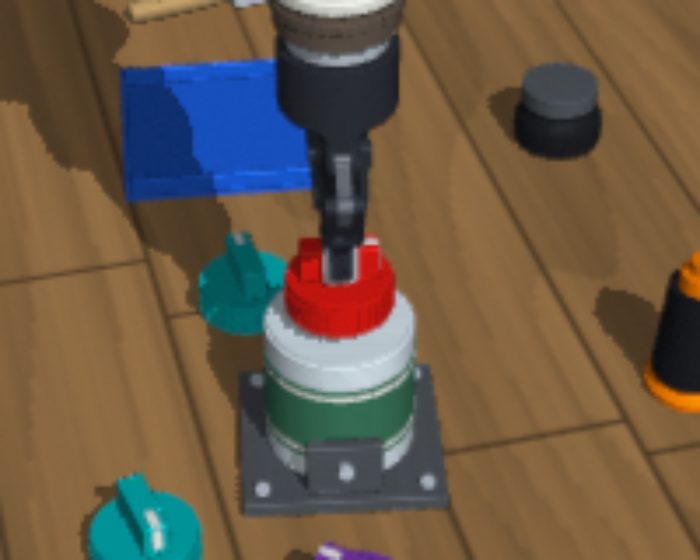

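The grip is on the bar, centred, with little side force. Now I'll squeeze harder and press down.

>>> step_arm:
  dr:
    - [0,0,0]
    - [0,0,0]
    - [0,0,0]
    - [0,0,0]
    - [0,0,0]
    - [0,0,0]
    - [0,0,0]
    - [0,0,0]
  xyz:
    - [0,0,0]
    - [0,0,0]
    - [0,0,0.03]
    - [0,0,0.06]
    - [0,0,0.09]
    - [0,0,0.12]
    - [0,0,0.15]
    - [0,0,0.15]
  gripper: [0,0,0,0,0,0,0,0]
  squeeze: 70

```text
time: 6.35
ee_pos: [0.482, -0.1662, 0.1465]
tcp_rot: [180.0, 0.0, 169.5]
wrist_force: [-0.8, 3.4, 7.9]
opening: 0.0164
```

>>> step_arm:
  dr:
    - [0,0,0]
    - [0,0,0]
    - [0,0,0]
    - [0,0,0]
    - [0,0,0]
    - [0,0,0]
    - [0,0,0]
    - [0,0,0]
  xyz:
    - [0,0,0.02]
    - [0,0,0.04]
    - [0,0,0.06]
    - [0,0,0.07]
    - [0,0,0.07]
    - [0,0,0.07]
    - [0,0,0.07]
    - [0,0,0.07]
  gripper: [0,0,0,0,0,0,0,0]

```text
time: 7.15
ee_pos: [0.482, -0.1662, 0.1442]
tcp_rot: [-180.0, 0.1, 169.5]
wrist_force: [-1.8, 3.8, 10.1]
opening: 0.0163
```

```bash
python3 - <<'E'
from h import *;from workcell import bot
for i in range(2):
  c=bot.camera("side");o=bot.get_obs();print(o["ee_pos"],o["wrist_force"],o["torque"],o["opening"])
cv2.imwrite("pics/s4.png",cv2.resize(c["image"][200:360,220:420,::-1],None,fx=3.5,fy=3.5))
E
```

```text
[ 0.48202845 -0.16617293  0.144209  ] [-1.34125067  3.28194239  9.77481211] [ 0.78178947  0.38477804 -0.00397479] 0.01626592263523232
[ 0.48202137 -0.16615742  0.14420404] [-1.35498467  3.71039081 11.20806411] [ 0.71998359  0.38681513 -0.012302  ] 0.016214678493126796
```

View pics/s4.png

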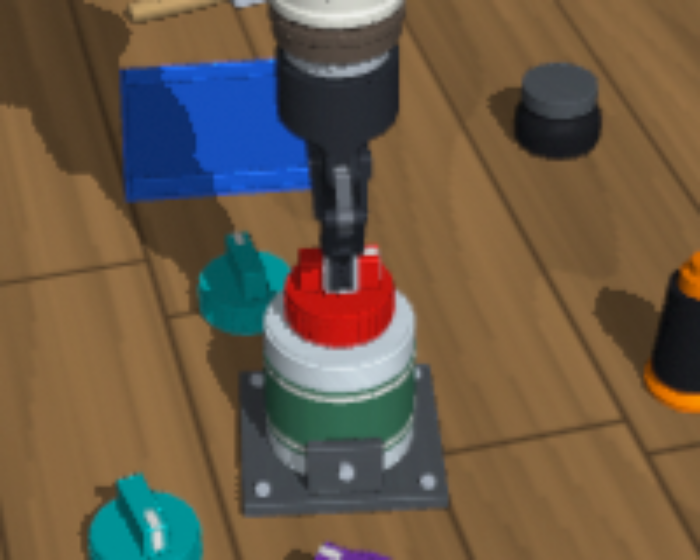

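>>> step_arm:
  dr:
    - [0,0,0]
    - [0,0,0]
    - [0,0,0]
    - [0,0,0]
    - [0,0,0]
    - [0,0,0]
    - [0,0,0]
    - [0,0,0]
  xyz:
    - [0,0,0.01]
    - [0,0,0.02]
    - [0,0,0.025]
    - [0,0,0.025]
    - [0,0,0.025]
    - [0,0,0.025]
    - [0,0,0.025]
    - [0,0,0.025]
  gripper: [0,0,0,0,0,0,0,0]

```text
time: 8.05
ee_pos: [0.482, -0.1661, 0.1434]
tcp_rot: [-180.0, 0.1, 169.5]
wrist_force: [-3.1, 3.4, 13.1]
opening: 0.0165
```

```bash
python3 - <<'E'
from h import *;from workcell import bot
for i in range(3):
  c=bot.camera("side");o=bot.get_obs();print(o["ee_pos"],o["wrist_force"],o["torque"],o["opening"])
E
```

```text
[ 0.48203543 -0.16615608  0.1434684 ] [-2.10637125  2.89873304 11.6517709 ] [ 0.73028431  0.54473269 -0.03917474] 0.016816790116768888
[ 0.48202159 -0.16616171  0.14343828] [-2.54234054  3.44389118 12.99510733] [0.75506835 0.55867819 0.02495201] 0.01667410517534821
[ 0.48204294 -0.16617008  0.1434856 ] [-2.15437129  3.54191811 12.45948094] [ 0.80953959  0.62934746 -0.01288745] 0.01624884719771389
```

About 12.4 N and 8.6 mm down, which is inside the unlocking window. I'll start turning gently.

>>> step_arm:
  dr:
    - [0,0,-0.02]
    - [0,0,-0.04]
    - [0,0,-0.07]
    - [0,0,-0.1]
    - [0,0,-0.13]
    - [0,0,-0.16]
    - [0,0,-0.18]
    - [0,0,-0.18]
  xyz:
    - [0,0,0]
    - [0,0,0]
    - [0,0,0]
    - [0,0,0]
    - [0,0,0]
    - [0,0,0]
    - [0,0,0]
    - [0,0,0]
  gripper: [0,0,0,0,0,0,0,0]

```text
time: 9.0
ee_pos: [0.4825, -0.1666, 0.1435]
tcp_rot: [-179.9, 0.1, 179.9]
wrist_force: [-0.8, 1.0, 11.2]
opening: 0.0165
```

```bash
python3 - <<'E'
from h import *;from workcell import bot
for n in("top","wrist"):
  c=bot.camera(n);o=bot.get_obs();print(o["ee_pos"],o["tcp_rot"],o["wrist_force"],o["torque"],o["opening"])
cv2.imwrite("pics/w5.png",c["image"][:,:,::-1])
E
```

```text
[ 0.4825073  -0.16665456  0.14354971] [-1.79924721e+02  1.28762346e-01  1.79836497e+02] [-0.2709455   1.86800214  9.95134451] [0.1819445  0.12596636 0.01884562] 0.016732629906178156
[ 0.48247201 -0.16665422  0.14355375] [-1.79925935e+02  1.25514508e-01  1.79830090e+02] [ 0.64310861 -0.1861199  10.86849105] [ 0.22474195  0.04245006 -0.05905065] 0.01625035183557144
```

View pics/w5.png

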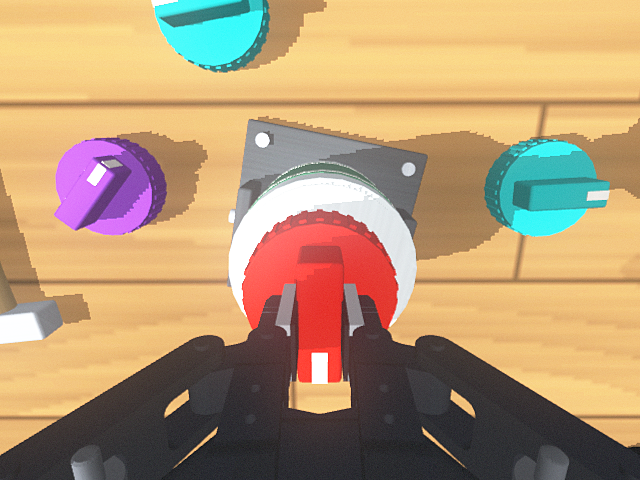

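The cap turns with the gripper: bar still in line with the tool, the plate rotated in view, and torque near 0. I'll continue.

>>> step_arm:
  dr:
    - [0,0,-0.05]
    - [0,0,-0.13]
    - [0,0,-0.22]
    - [0,0,-0.31]
    - [0,0,-0.4]
    - [0,0,-0.49]
    - [0,0,-0.56]
    - [0,0,-0.6]
  xyz:
    - [0,0,0.01]
    - [0,0,0.01]
    - [0,0,0.01]
    - [0,0,0.01]
    - [0,0,0.01]
    - [0,0,0.01]
    - [0,0,0.01]
    - [0,0,0.01]
  gripper: [0,0,0,0,0,0,0,0]

```text
time: 9.9
ee_pos: [0.4828, -0.1665, 0.1435]
tcp_rot: [-179.8, 0.1, -145.6]
wrist_force: [0.4, 1.6, 12.6]
opening: 0.0163
```

>>> step_arm:
  dr:
    - [0,0,-0.05]
    - [0,0,-0.13]
    - [0,0,-0.22]
    - [0,0,-0.31]
    - [0,0,-0.4]
    - [0,0,-0.5]
    - [0,0,-0.58]
    - [0,0,-0.64]
  xyz:
    - [0,0,0]
    - [0,0,0]
    - [0,0,0]
    - [0,0,0]
    - [0,0,0]
    - [0,0,0]
    - [0,0,0]
    - [0,0,0]
  gripper: [0,0,0,0,0,0,0,0]

```text
time: 10.7
ee_pos: [0.4828, -0.1666, 0.1434]
tcp_rot: [-179.8, -0.0, -108.9]
wrist_force: [1.4, 2.7, 12.7]
opening: 0.0166
```

```bash
python3 - <<'E'
from h import *;from workcell import bot
for n in("top","wrist"):
  c=bot.camera(n);o=bot.get_obs();print(o["q"],o["ee_pos"],o["tcp_rot"],o["wrist_force"],o["torque"],o["opening"])
cv2.imwrite("pics/w6.png",c["image"][:,:,::-1])
E
```

```text
[-1.90313326e+01 -1.46140830e+00 -6.23449620e+00  8.50349478e+01
 -1.10341499e-02 -9.02762201e+01] [ 0.48279482 -0.16659302  0.14347134] [-1.79808091e+02 -1.19594047e-02 -1.08755151e+02] [ 0.15322907  1.79126327 13.52234006] [ 0.31824866 -0.07123138 -0.05496569] 0.016230870301737026
[-1.90323202e+01 -1.46074681e+00 -6.23491748e+00  8.50349498e+01
 -1.25810646e-02 -9.00314139e+01] [ 0.48278621 -0.16660751  0.14346161] [-1.79809127e+02 -1.26856472e-02 -1.09000948e+02] [ 1.63350748  1.13780358 11.78534703] [ 0.33902242 -0.04152572  0.05672517] 0.01642916881930202
```

View pics/w6.png

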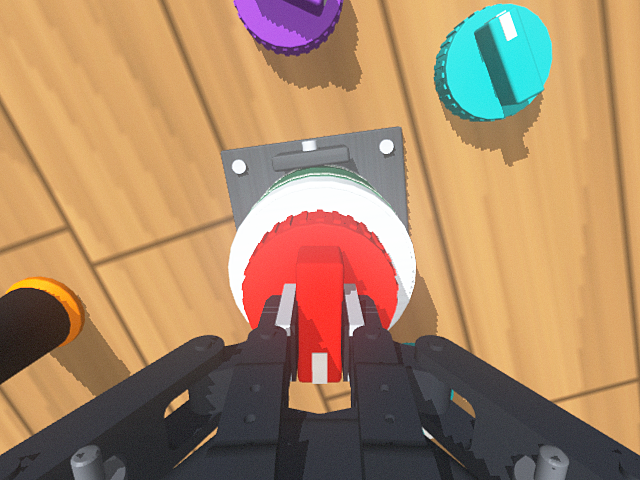

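It has turned about 81°, with the bar still in line with the fingers. Now I'll lift.

>>> step_arm:
  dr:
    - [0,0,0]
    - [0,0,0]
    - [0,0,0]
    - [0,0,0]
    - [0,0,0]
    - [0,0,0]
    - [0,0,0]
    - [0,0,0]
  xyz:
    - [0,0,-0.05]
    - [0,0,-0.12]
    - [0,0,-0.2]
    - [0,0,-0.3]
    - [0,0,-0.4]
    - [0,0,-0.5]
    - [0,0,-0.6]
    - [0,0,-0.7]
  gripper: [0,0,0,0,0,0,0,0]

```text
time: 11.6
ee_pos: [0.4817, -0.1662, 0.1698]
tcp_rot: [180.0, -0.0, -109.1]
wrist_force: [0.7, 0.1, -1.1]
opening: 0.0164
```

>>> step_arm:
  dr:
    - [0,0,0]
    - [0,0,0]
    - [0,0,0]
    - [0,0,0]
    - [0,0,0]
    - [0,0,0]
    - [0,0,0]
    - [0,0,0]
  xyz:
    - [0,0,-0.1]
    - [0,0,-0.3]
    - [0,0,-0.5]
    - [0,0,-0.7]
    - [0,0,-0.9]
    - [0,0,-1.1]
    - [0,0,-1.25]
    - [0,0,-1.3]
  gripper: [0,0,0,0,0,0,0,0]

```text
time: 12.4
ee_pos: [0.4821, -0.1663, 0.2228]
tcp_rot: [-179.9, -0.0, -109.1]
wrist_force: [-0.7, -0.6, -1.4]
opening: 0.0166
```

```bash
python3 - <<'E'
from h import *;from workcell import bot
c=bot.camera("side");o=bot.get_obs();print(o["ee_pos"],o["tcp_rot"],o["wrist_force"],o["opening"])
cv2.imwrite("pics/s7.png",cv2.resize(c["image"][170:360,220:420,::-1],None,fx=3,fy=3))
for y in(-109,): print(go(o,[.485,.224,.225],y))
E
```

```text
[ 0.48212355 -0.16626152  0.22258485] [-1.79957908e+02  3.19137188e-04 -1.09114114e+02] [-0.40254657  0.03366634 -1.6775326 ] 0.01677638947787388
(array([-9.242,  3.127, -0.063]), array([-0.001,  0.   , -0.002]))
```

View pics/s7.png

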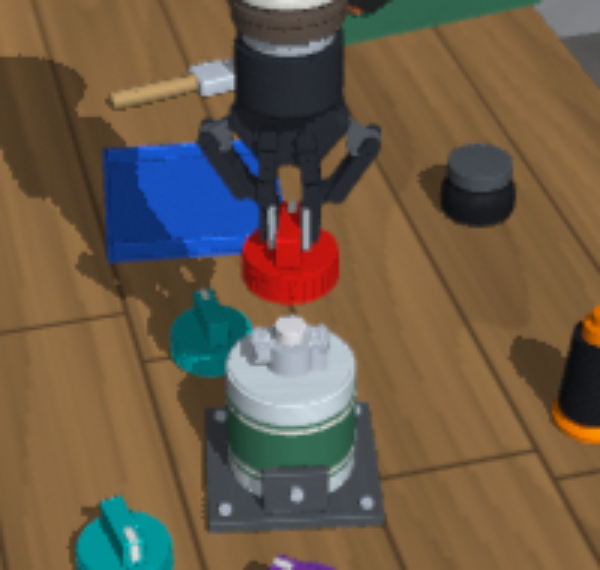

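The cap is off, and the plug and lugs are visible at the tin's neck. Next I'll carry it to the tray.

>>> step_arm:
  dr:
    - [0,0,0]
    - [0,0,0]
    - [0,0,0]
    - [0,0,0]
    - [0,0,0]
    - [0,0,0]
    - [0,0,0]
    - [0,0,0]
  xyz:
    - [-0.25,0.085,0]
    - [-0.75,0.255,0]
    - [-1.45,0.49,0]
    - [-2.2,0.745,0]
    - [-2.95,1.0,0]
    - [-3.7,1.25,0]
    - [-4.45,1.505,0]
    - [-5.2,1.76,0]
  gripper: [0,0,0,0,0,0,0,0]

```text
time: 13.25
ee_pos: [0.4829, 0.0553, 0.2215]
tcp_rot: [180.0, -0.0, -109.1]
wrist_force: [0.4, -0.3, -1.5]
opening: 0.0159
```

>>> step_arm:
  dr:
    - [0,0,0]
    - [0,0,0]
    - [0,0,0]
    - [0,0,0]
    - [0,0,0]
    - [0,0,0]
    - [0,0,0]
    - [0,0,0]
  xyz:
    - [-0.75,0.255,0]
    - [-1.5,0.51,0]
    - [-2.2,0.745,0]
    - [-2.9,0.98,0]
    - [-3.45,1.165,0]
    - [-3.8,1.285,0]
    - [-4.04,1.367,0]
    - [-4.04,1.367,0]
  gripper: [0,0,0,0,0,0,0,0]

```text
time: 14.05
ee_pos: [0.4845, 0.2247, 0.2215]
tcp_rot: [180.0, -0.0, -109.1]
wrist_force: [0.1, -0.3, -1.8]
opening: 0.0163
```

```bash
python3 - <<'E'
from h import *;from workcell import bot
c=bot.camera("side");o=bot.get_obs();print(o["ee_pos"],o["tcp_rot"],o["wrist_force"],o["opening"])
cv2.imwrite("pics/s8.png",c["image"][:,:,::-1])
print(go(o,[.485,.224,.05],-109.1))
E
```

```text
[0.48462637 0.22395287 0.22171183] [ 1.79988481e+02 -2.99364251e-02 -1.09085187e+02] [-0.02283083 -0.20514383 -1.26806961] 0.016524224893271038
(array([-0.006, -0.009,  4.293]), array([ 0.   , -0.001,  0.   ]))
```

View pics/s8.png

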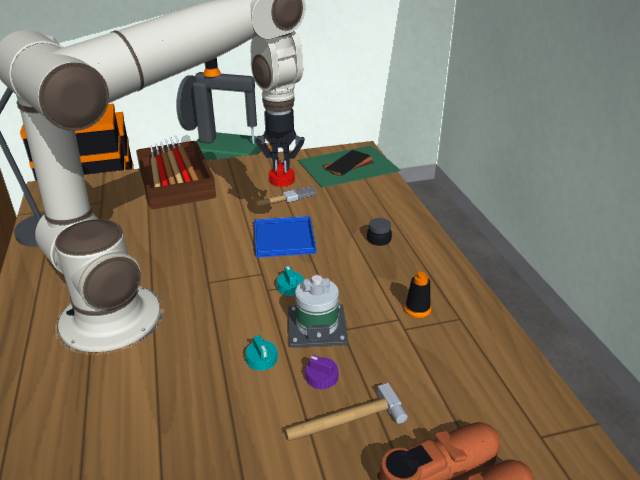

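The cap is held over the tray; it appears at (281,176) and the tray at (284,237). Lowering to 1–2 cm above the floor.

>>> step_arm:
  dr:
    - [0,0,0]
    - [0,0,0]
    - [0,0,0]
    - [0,0,0]
    - [0,0,0]
    - [0,0,0]
    - [0,0,0]
    - [0,0,0]
  xyz:
    - [0,0,0.3]
    - [0,0,0.9]
    - [0,0,1.6]
    - [0,0,2.3]
    - [0,0,3.0]
    - [0,0,3.6]
    - [0,0,4.0]
    - [0,0,4.2]
  gripper: [0,0,0,0,0,0,0,0]

```text
time: 14.9
ee_pos: [0.4838, 0.2225, 0.0515]
tcp_rot: [179.9, -0.1, -109.2]
wrist_force: [-0.7, -0.4, -2.1]
opening: 0.0166
```

>>> step_arm:
  dr:
    - [0,0,0]
    - [0,0,0]
    - [0,0,0]
    - [0,0,0]
    - [0,0,0]
    - [0,0,0]
    - [0,0,0]
    - [0,0,0]
  xyz:
    - [0,0,0.05]
    - [0,0,0.1]
    - [0,0,0.15]
    - [0,0,0.2]
    - [0,0,0.25]
    - [0,0,0.3]
    - [0,0,0.32]
    - [0,0,0.32]
  gripper: [0,0,0,0,0,0,0,0]

```text
time: 15.7
ee_pos: [0.4847, 0.224, 0.0409]
tcp_rot: [180.0, -0.0, -109.1]
wrist_force: [0.0, 0.1, -2.0]
opening: 0.0164
```

```bash
python3 - <<'E'
from h import *;from workcell import bot
c=bot.camera("side");o=bot.get_obs();print(o["ee_pos"],o["tcp_rot"],o["wrist_force"],o["opening"])
cv2.imwrite("pics/s9.png",cv2.resize(c["image"][170:290,220:370,::-1],None,fx=5,fy=5,interpolation=cv2.INTER_CUBIC))
E
```

```text
[0.48473872 0.22399467 0.04106266] [ 1.79995106e+02 -2.92809467e-03 -1.09111732e+02] [ 0.7549746  -0.10356171 -2.02622765] 0.016725041171451464
```

View pics/s9.png

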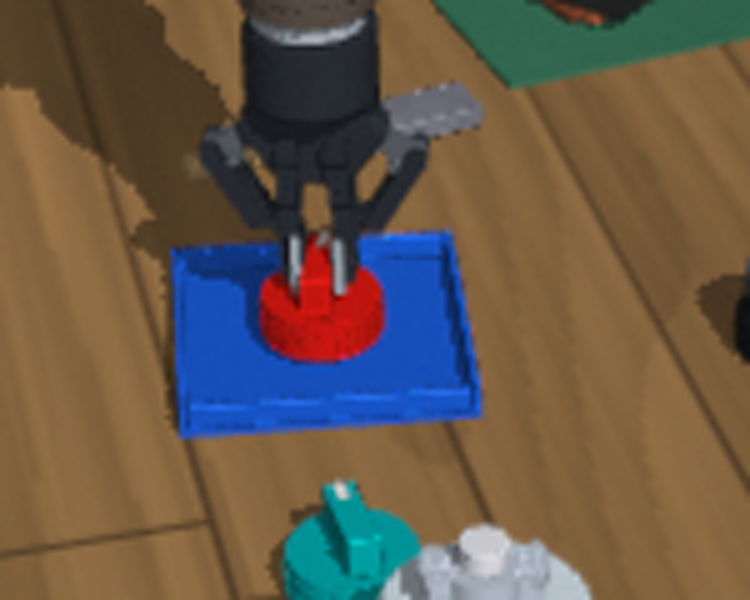

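The cap is over the middle of the tray, with force still hanging (-2 N). I'll lower in small steps, watching for contact.

>>> step_arm:
  dr:
    - [0,0,0]
    - [0,0,0]
    - [0,0,0]
    - [0,0,0]
    - [0,0,0]
    - [0,0,0]
    - [0,0,0]
    - [0,0,0]
  xyz:
    - [0,0,0.025]
    - [0,0,0.05]
    - [0,0,0.075]
    - [0,0,0.1]
    - [0,0,0.12]
    - [0,0,0.13]
    - [0,0,0.13]
    - [0,0,0.13]
  gripper: [0,0,0,0,0,0,0,0]

```text
time: 16.55
ee_pos: [0.4848, 0.224, 0.0359]
tcp_rot: [180.0, 0.0, -109.1]
wrist_force: [0.8, -0.1, -2.2]
opening: 0.0161
```

>>> step_arm:
  dr:
    - [0,0,0]
    - [0,0,0]
    - [0,0,0]
    - [0,0,0]
    - [0,0,0]
    - [0,0,0]
    - [0,0,0]
    - [0,0,0]
  xyz:
    - [0,0,0.01]
    - [0,0,0.02]
    - [0,0,0.03]
    - [0,0,0.04]
    - [0,0,0.045]
    - [0,0,0.045]
    - [0,0,0.045]
    - [0,0,0.045]
  gripper: [0,0,0,0,0,0,0,0]

```text
time: 17.35
ee_pos: [0.4847, 0.224, 0.0345]
tcp_rot: [-180.0, 0.0, -109.1]
wrist_force: [-3.2, -1.6, 5.7]
opening: 0.0167
```

Contact (+5.7 N, so it is standing). Releasing now.

>>> step_arm:
  dr:
    - [0,0,0]
    - [0,0,0]
    - [0,0,0]
    - [0,0,0]
    - [0,0,0]
    - [0,0,0]
    - [0,0,0]
    - [0,0,0]
  xyz:
    - [0,0,-0.005]
    - [0,0,-0.005]
    - [0,0,-0.005]
    - [0,0,-0.005]
    - [0,0,-0.005]
    - [0,0,-0.005]
    - [0,0,-0.005]
    - [0,0,-0.005]
  gripper: [0,0,0.25,0.35,0.5,0.6,0.6,0.6]
  squeeze: 20

```text
time: 18.15
ee_pos: [0.4848, 0.224, 0.0342]
tcp_rot: [180.0, -0.0, -109.1]
wrist_force: [0.6, 0.4, 1.2]
opening: 0.0513
```

>>> step_arm:
  dr:
    - [0,0,0]
    - [0,0,0]
    - [0,0,0]
    - [0,0,0]
    - [0,0,0]
    - [0,0,0]
    - [0,0,0]
    - [0,0,0]
  xyz:
    - [0,0,-0.15]
    - [0,0,-0.5]
    - [0,0,-1.0]
    - [0,0,-1.6]
    - [0,0,-2.3]
    - [0,0,-3.0]
    - [0,0,-3.6]
    - [0,0,-4.0]
  gripper: [0.6,0.6,0.6,0.6,0.6,0.6,0.6,0.6]

```text
time: 18.95
ee_pos: [0.4852, 0.2242, 0.1978]
tcp_rot: [-179.9, 0.1, -109.1]
wrist_force: [-0.1, -0.3, 0.4]
opening: 0.0517
```

```bash
python3 - <<'E'
from h import *;from workcell import bot
o=bot.get_obs();print(o["ee_pos"],o["wrist_force"],o["opening"])
c=bot.camera("side");cv2.imwrite("pics/s10.png",c["image"][:,:,::-1])
m=red(c);m[:200]=0;m[300:]=0;n,l,s,ce=cv2.connectedComponentsWithStats(m);i=1+np.argmax(s[1:,4]);print(s[i],ce[i])
m=cv2.morphologyEx((l==i).astype(np.uint8),cv2.MORPH_CLOSE,np.ones((5,5)))
f=lambda v:np.abs(capmask(c,v[0]/100,v[1]/100,.03,v[2])-m).sum()
r=minimize(f,[48.5,22.4,1.2],method="Nelder-Mead",options=dict(initial_simplex=[[48.5,22.4,1.2],[49.5,22.4,1.2],[48.5,23.4,1.2],[48.5,22.4,1.4]]));print(r.x,r.fun,m.sum())
c=bot.camera("wrist");cv2.imwrite("pics/w10.png",c["image"][:,:,::-1])
E
```

```text
[0.48517483 0.22417216 0.19777914] [-0.07294858 -0.3219104   0.40884548] 0.05166482814507461
[272 219  25  25 427] [284.0234192 232.6206089]
[48.46234717 22.93856093  1.21661918] 54.090196078431376 434
```

View pics/s10.png

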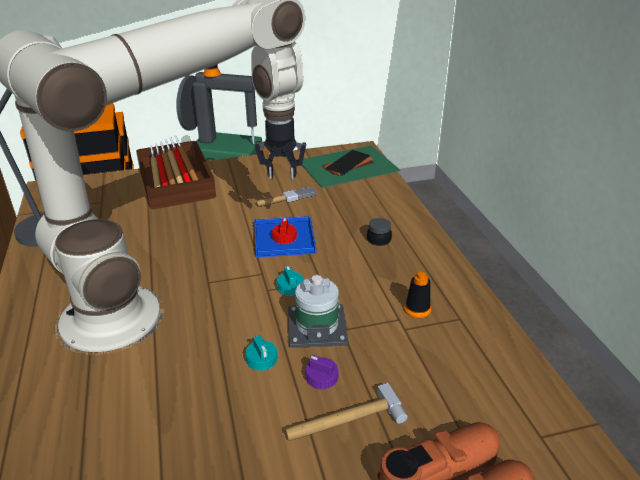

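View pics/w10.png

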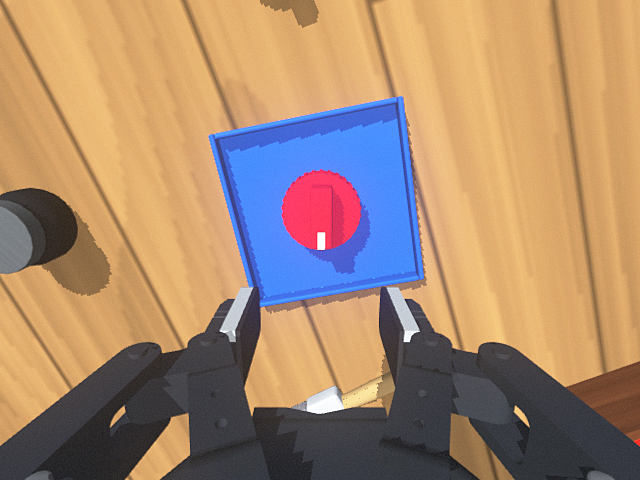

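The cap stands upright, bar up, at (321,210) in the wrist view, near the middle of the tray at (318,200). Nothing else has moved and the gripper is clear, so I'm handing it in.

```bash
python3 - <<'E'
from workcell import bot
print(bot.job_done())
E
```

```text
the job is handed in; nothing more can be done
None
```

The red safety cap is off the tin and stands upright near the middle of the blue tray, with the gripper clear. I handed the job in at about 19 s.

- **Unlocking:** I gripped the bar, pressed the cap down about 8.6 mm (about 12 N) and turned it anticlockwise about 81°. Torque stayed near zero, so I saw no sign of the lock being forced. It lifted off cleanly.
- **Placing:** I lowered the cap in small steps until it stood on the tray floor (contact force about 6 N), then let go and retreated.
- **Last checks:** The side and wrist pictures show the cap within a few mm of the tray's middle. The spool, jar, hammer and brush look unmoved by eye.
- **Disagreement:** The side-camera fit puts the cap about 5 mm further in y than the arm's own position. The same camera was about 4 mm off in y for the closed cap, so I take this as camera error.

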